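Shift the gearmotor into gear through its L-shaped gate

TASK

Two small gearmotors stand on the bench. On the one whose gate is an L-shaped slot, put it in gear: push the shift knob along the long leg right up to the corner, then round the corner and along the short leg to its very end, and leave it there. Only push the knob with the fingertips, do not pinch it, and leave the other gearmotor's knob and the things lying about where they are.

Things in the scene. Friction and masses are not known exactly. Their poses are not given: they have to be found in the camera images.
- l_gearmotor: Gearmotor with the L gate, fixed. Grey housing 150 x 120 mm (x by y) under an aluminium gate plate, its top face 60 mm high; flange 110 x 150 x 8 mm; motor to x +151 mm, shaft to x -103 mm, both below the plate's top. Origin: underside centre. Slot 15 mm wide; knob axis runs (-35,-25) mm, +x to corner (35,-25), then +y to end (35,20). Place and yaw vary.
- gate_long (a joint): Travel of the L gate's knob along the long leg (+x of l_gearmotor), m: 0 at the parked end, 0.070 at the corner. Starts at 0 to 0.02. Takes about 1 to 3 N to move, stays where left; firm stops at the ends and at the slot's edges (about 1.5 mm play).
- gate_cross (a joint): How far the knob of the L gate has gone along the short leg (+y of l_gearmotor), m: 0 in the long leg, 0.045 at the end of the short leg (firm stop). It can only grow when the knob is at the corner. Same friction; stays where it is left.
- l_knob_top (a point): Centre of the top of the L gate's shift knob, 100 mm above the table. The knob is black, cross-shaped seen from above: 34 mm across in x and in y of l_gearmotor, each of its four lobes 20 mm wide with a flat end face, from 66 to 100 mm above the table, on a 12 mm steel pin. It does not turn, tilt or come out.
- slot_start (a point): Parked end of the L slot (where the knob's axis is at gate_long = 0), at the plate's upper face.
- slot_corner (a point): Corner of the L slot (knob's axis there), at the plate's upper face.
- slot_end (a point): End of the short leg of the L slot (knob's axis there), at the plate's upper face: the in-gear place.
- straight_gearmotor: The other gearmotor, fixed, same shape and sizes, but with one straight slot along its x axis through the plate's centre; to be left alone. The two swap places.
- straight_knob_top (a point): Centre of the top of the straight gate's knob (same knob), 100 mm above the table; must not be moved.
- tape_roll: Blue roll of tape lying flat, 100 mm in diameter, 24 mm high; bystander, origin under its centre.
- screwdriver: Screwdriver with an orange handle lying on the table, some 200 mm long; bystander.
- wrench: Steel wrench lying flat, some 180 mm long; bystander.
- screw_jar: Small jar 44 mm in diameter, 55 mm high, between the gearmotors; bystander, origin under its centre.
- mug: White mug 80 mm in diameter, 90 mm high; bystander, origin under its centre.
- shaft_collar: Steel ring 40 mm in diameter, 16 mm high, between the gearmotors; bystander, origin under its centre.
- parts_bin: Yellow open bin 120 x 90 x 55 mm; bystander, origin under its centre.

How it is judged (in metres and radians):
On the way, in this order (a step that is already met when the one before it is completed fails the run):
1. the knob has been pushed along the long leg to the corner (value of joint gate_long above 0.064 m and value of joint gate_cross below 0.012 m), for 0.1 s.
2. the knob is at the end of the short leg (value of joint gate_long above 0.064 m and value of joint gate_cross above 0.04 m), for 0.2 s.
At the end, for the whole second after the job is handed in: The L gate's knob rests within 5 mm of the end of the short leg, and the other knob is within 8 mm of where it stood (all of step 2 and horizontal distance between l_knob_top and slot_end below 0.007 m and velocity of joint gate_cross below 0.01 m/s and distance of straight_knob_top from where it was at the start of the episode below 0.008 m); the robot touches nothing.
It fails at once if the knob is pinched: fingers press on two opposite lobes at once with over 2 N each ((contact force between the fingers and gate_cross_c1 above 2 N and contact force between the fingers and gate_cross_c2 above 2 N) or (contact force between the fingers and gate_cross_c3 above 2 N and contact force between the fingers and gate_cross_c4 above 2 N)).
It fails at once if the other gearmotor's knob is moved by more than 8 mm (distance of straight_knob_top from where it was at the start of the episode above 0.008 m).
It fails at once if one of the things lying about is shoved or lifted by more than 30 mm (distance of any of tape_roll, screwdriver, wrench, screw_jar, mug, shaft_collar, parts_bin from where it was at the start of the episode above 0.03 m).
It also fails if it takes over 40 s, if anything falls off the work surface, if the arm or the gripper's body presses on something with over 40 N, if the wrist force passes 120 N, or if a joint passes its speed limit or range.

ROBOT

A 6-joint arm with a two-finger parallel gripper is mounted at the origin on the work surface. World frame = base frame: x ahead of the robot, y to its left, z up, the work surface at z = 0. Lengths are in m, angles in degrees, forces in N, time in s.
With the tool pointing down it reaches from about 0.325 to 0.9 m from the base axis. Payload 6.1 kg.
Tool frame: the origin (TCP) lies midway between the tips of the shut fingers; the grasp point (between the pads) lies 19 mm behind it; z points along the fingers, y is the line along which they close (so a half turn about z gives the same grasp; the last joint's range is limited). The gripper opens to 85 mm and grips with 20 to 120 N. Pads are 22 mm wide; open, the fingers measure 114 mm over their backs; the gripper's body (76 mm by 85 mm) begins 54 mm behind the grasp point. The pads swing forward as they close: fully open they stand 13 mm farther back than shut.
Start: joints at [57.004, 12.628, 87.462, -0, 79.91, -7.225], TCP at [0.272, 0.563, 0.231] pointing down, gripper open.
Joint ranges: [-170.65, 170.65], [-52.31, 119.04], [5.05, 147.46], [-71.25, 251.25], [11.57, 151.72], [-153.62, 153.62]. Speed limits (degrees/s): [147.25, 147.25, 172.46, 180, 180, 180].

INTERFACE

Orientations are given as [roll, pitch, yaw] about the fixed x, y, z axes, in that order (R = Rz(yaw) Ry(pitch) Rx(roll)).
In Python, from cell import observe, camera, calibration, close_job gives the robot as it stands.
- The arm moves only by the shell command python3 -m pendant 'ROWS' [OPENING] [FORCE]. ROWS is JSON, a list of rows, each a list of 2 entries, a list of its own where there are three numbers: the shift along the tool's x, y, z in cm, then the turn, a rotation vector about the tool's x, y, z in rad. In form: [[[x, y, z], [ax, ay, az]], ...]. A call has 1 to 12 rows; each row is the pose to reach, as a shift and turn from the pose commanded when the call began, along the tool's axes at that moment; what a row does not reach only later rows make up. A row lasts 1/12 s, in which the tool goes at most 41.7 mm and 7.16 degrees, less where a joint would pass 70% of its speed; a pose out of reach is approached as far as the arm can. A call with a gripper value outside its range is refused whole. OPENING is the finger opening in cm, from 0 to 8.54, set as the call begins (- or left out, the last holds). The fingers move at their own pace and stop on an object; FORCE is the grip in N (left out, the last holds). Time passes only in rows, so rows that repeat a pose let the fingers close. It gives the time, the measured TCP pose, the force, the opening and the grip force at its end, in the units of the state.
- observe(): the state, without advancing time (a new reading comes with each control period).
- camera(name): name is "scene" or "top" or "wrist"; returns the picture (384x512x3 uint8, red, green, blue); there is no depth.
- calibration(name): a dict with "fx", "fy", "cx", "cy" (pixels), "world_from_camera" (4x4, takes a point from camera to world coordinates). Camera axes: x right, y up, looking along -z (the intrinsics and any distortion apply to the point x, -y, -z); pixel columns grow to the right and rows downward; lengths in m; the calibration is good to about 2 mm. A picture is of the moment at which its call begins: read the wrist's pose just before it. calibration takes no time and is no camera call; for the wrist camera it gives the pose at the moment of the call.
- close_job(): hands the job in; it is judged then, once.
The state is a dict: "clock": time; "joint_positions": joint angles; "joint_vel": joint speeds; "joint_efforts": joint torques, N m; "position": TCP position; "ee_rot": TCP orientation; "contact_force": force on the tool from outside, world axes, zero at the start; "torque": the same for the moment, N m; "finger_gap": finger opening in m; "grasp_force": force on a finger pad.
Only numpy, scipy, OpenCV 4.12 (cv2) and the standard library are available. Lean on these libraries where they do the work, as an engineer would, in place of code of your own. Each camera call takes 0.05 s, during which the arm holds its last target. There are 200 camera calls.

## Working session

There is one attempt and no reset: what is moved stays moved. The work goes in short steps, Python scripts to look and compute and a shell command to move; the robot and the scene stay as the last step left them, time stands still between calls to the robot, and variables do not carry over. Pictures are saved under pics/ and viewed, at most 10 in all, crops included, and the job is handed in when it is done.

```bash
mkdir -p pics; ls
python3 - <<'E'
from cell import *
import cv2,numpy as np
a=camera("top");b=camera("scene")
cv2.imwrite("pics/top.png",cv2.cvtColor(a,cv2.COLOR_RGB2BGR));cv2.imwrite("pics/scene.png",cv2.cvtColor(b,cv2.COLOR_RGB2BGR))
c=calibration("top");print(c)
s=observe();print(s["position"],s["ee_rot"],s["clock"],s["contact_force"])
E
```

```text
pics
{'fx': 450.09267537403184, 'fy': 450.09267537403184, 'cx': 262.41731688001613, 'cy': 191.55042425178948, 'world_from_camera': array([[ 7.77284249e-04,  9.81574231e-01, -1.91079631e-01,
         2.48300848e-01],
       [-9.99982696e-01, -3.51298980e-04, -5.87240418e-03,
        -7.66805918e-03],
       [-5.83132669e-03,  1.91080889e-01,  9.81556972e-01,
         1.47839446e+00],
       [ 0.00000000e+00,  0.00000000e+00,  0.00000000e+00,
         1.00000000e+00]])}
[0.27144669 0.56238844 0.23033609] [-1.79902786e+02 -1.30674262e-02  1.54227693e+02] 0.1 [ 0.03302698  0.16237191 -1.01554984]
```

View pics/top.png

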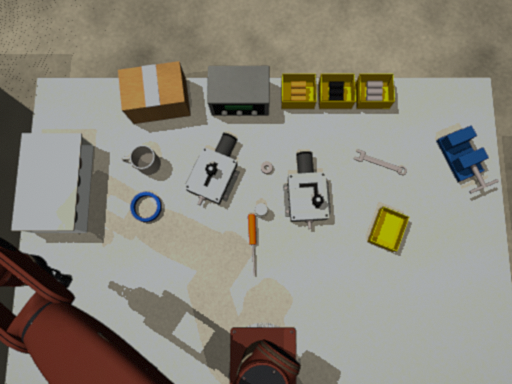

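The L gate is the right-hand motor (plate around pixel (308,197), knob at (317,200), slot up to (317,185), then left to about (302,187)). Next I'll enlarge it and locate the plate.

```bash
cat > h.py <<'E'
import numpy as np,cv2
from cell import *
def ray(c,u,v,z):
    T=c["world_from_camera"];d=T[:3,:3]@np.array([(u-c["cx"])/c["fx"],-(v-c["cy"])/c["fy"],-1]);o=T[:3,3]
    return o+d*(z-o[2])/d[2]
def proj(c,p):
    T=c["world_from_camera"];q=T[:3,:3].T@(np.array(p)-T[:3,3])
    return np.array([c["cx"]+c["fx"]*q[0]/-q[2],c["cy"]-c["fy"]*q[1]/-q[2]])
E
python3 - <<'E'
from h import *
im=cv2.imread("pics/top.png");c=calibration("top")
cr=im[150:234,270:350];cv2.imwrite("pics/crop.png",cv2.resize(cr,None,fx=7,fy=7,interpolation=cv2.INTER_CUBIC))
for uv,z in [((317,201),.1),((317,185),.06),((303,187),.06),((308,197),.06),((261,210),.055),((213,172),.1),((318,201),.08)]: print(uv,ray(c,*uv,z).round(4))
E
```

```text
(317, 201) [ 0.4867 -0.1689  0.1   ]
(317, 185) [ 0.5458 -0.1748  0.06  ]
(303, 187) [ 0.5393 -0.1297  0.06  ]
(308, 197) [ 0.5066 -0.1451  0.06  ]
(261, 210) [0.4653 0.0053 0.055 ]
(213, 172) [0.5794 0.1562 0.1   ]
(318, 201) [ 0.4901 -0.1744  0.08  ]
```

View pics/crop.png

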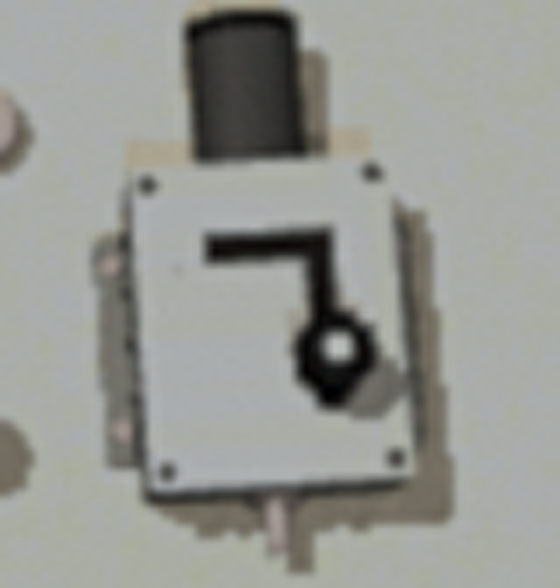

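The crop shows plate screws at (147,184), (372,172), (167,472) and (396,458), with the slot corner near (318,245). I'll get the pose from the screws.

```bash
cat >> h.py <<'E'
def tool(p,yaw=None):
    s=observe();from scipy.spatial.transform import Rotation as R
    r=R.from_euler("xyz",s["ee_rot"],degrees=True)
    print("shift cm",(r.inv().apply(np.array(p)-s["position"])*100).round(2))
    if yaw is not None: print("turn",(r.inv()*R.from_euler("xyz",[180,0,yaw],degrees=True)).as_rotvec().round(3))
E
python3 - <<'E'
from h import *
c=calibration("top")
P=[ray(c,270+u/7-.43,150+v/7-.43,.06) for u,v in [(147,184),(372,172),(167,472),(396,458)]]
P=np.array(P);print(P.round(4))
x=P[0]+P[1]-P[2]-P[3];y=P[0]+P[2]-P[1]-P[3];y1=np.degrees(np.arctan2(x[1],x[0]));y2=np.degrees(np.arctan2(-y[0],y[1]))
o=P.mean(0);print("o",o,"yaw",y1,y2,np.linalg.norm(x)/2,np.linalg.norm(y)/2)
a=np.radians((y1+y2)/2);R=np.array([[np.cos(a),-np.sin(a)],[np.sin(a),np.cos(a)]])
for n,q in dict(start=(-35,-25),corner=(35,-25),end=(35,20),cross=(35,-65)).items():
    w=o[:2]+R@np.array(q)/1000; u=(proj(c,[*w,.06])+.43-[270,150])*7;print(n,w.round(4),"crop px",u.round())
k=ray(c,270+335/7-.43,150+355/7-.43,.1);print("knob",k,"local",R.T@(k-o)[:2])
w=o[:2]+R@np.array([-.085,-.025]);tool([*w,.2],90+np.degrees(a))
E
```

```text
[[ 0.5761 -0.0901  0.06  ]
 [ 0.5817 -0.194   0.06  ]
 [ 0.4421 -0.0977  0.06  ]
 [ 0.4485 -0.2016  0.06  ]]
o [ 0.51207599 -0.14586067  0.06      ] yaw 3.2448406402595604 3.3104178449572674 0.13379320476738926 0.10409933690699955
start [ 0.4786 -0.1728] crop px [331. 393.]
corner [ 0.5484 -0.1688] crop px [319. 242.]
end [ 0.5459 -0.1239] crop px [221. 248.]
cross [ 0.5507 -0.2088] crop px [406. 238.]
knob [ 0.48893485 -0.17030771  0.1       ] local [-0.02450103 -0.02308397]
shift cm [-46.25 -59.63   3.12]
turn [-2.000e-03  1.000e-03  1.064e+00]
```

```bash
T='[[-46,-59,0],[0,0,1.064]]'; python3 -m pendant '[[[-24,-31,0],[0,0,0.5]],[[-24,-31,0],[0,0,0.5]],[[-24,-31,0],[0,0,0.5]],[[-24,-31,0],[0,0,0.5]],[[-24,-31,0],[0,0,0.5]],[[-24,-31,0],[0,0,0.5]],[[-24,-31,0],[0,0,0.5]],[[-24,-31,0],[0,0,0.5]],[[-24,-31,0],[0,0,0.5]],[[-24,-31,0],[0,0,0.5]],[[-24,-31,0],[0,0,0.5]],[[-24,-31,0],[0,0,0.5]]]' 0
python3 - <<'E'
from h import *
tool([0.4287,-.1757,.2],93.28)
E
```

```text
clock: 1.1
position: [0.3532, 0.1786, 0.2312]
ee_rot: [180.0, -0.0, 125.4]
contact_force: [-0.4, 0.5, -0.4]
finger_gap: 0.0002
grasp_force: 0.0
shift cm [-33.25 -14.37   3.11]
turn [ 0.    -0.     0.561]
```

```bash
python3 -m pendant '[[[-33.2,-14.4,2],[0,0,0.56]],[[-33.2,-14.4,2],[0,0,0.56]],[[-33.2,-14.4,2],[0,0,0.56]],[[-33.2,-14.4,2],[0,0,0.56]],[[-33.2,-14.4,2],[0,0,0.56]],[[-33.2,-14.4,2],[0,0,0.56]],[[-33.2,-14.4,2],[0,0,0.56]],[[-33.2,-14.4,2],[0,0,0.56]],[[-33.2,-14.4,2],[0,0,0.56]],[[-33.2,-14.4,2],[0,0,0.56]],[[-33.2,-14.4,2],[0,0,0.56]],[[-33.2,-14.4,2],[0,0,0.56]]]'
python3 - <<'E'
from h import *
c=calibration("wrist");cv2.imwrite("pics/w1.png",cv2.cvtColor(camera("wrist"),cv2.COLOR_RGB2BGR))
for n,p in dict(start=(.4786,-.1728,.06),corner=(.5484,-.1688,.06),end=(.5459,-.1239,.06),knob=(.4889,-.1703,.1)).items():print(n,proj(c,p).round())
s=observe();print(s["position"],c["world_from_camera"].round(3).tolist(),c["fx"])
E
```

```text
clock: 2.1
position: [0.4293, -0.1731, 0.2107]
ee_rot: [-179.9, -0.1, 93.6]
contact_force: [-1.2, -0.2, -0.4]
finger_gap: -0.0003
grasp_force: 0.0
start [304. 180.]
corner [375. 181.]
end [381. 134.]
knob [324. 189.]
[ 0.42931703 -0.1728511   0.21090372] [[0.998, -0.06, -0.016, 0.426], [0.062, 0.963, 0.264, -0.108], [-0.0, -0.265, 0.964, 0.353], [0.0, 0.0, 0.0, 1.0]] 305.00433202730324
```

View pics/w1.png

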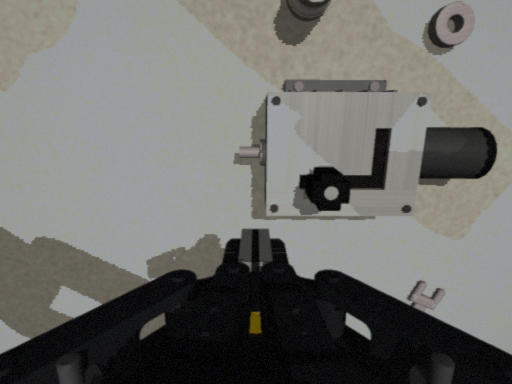

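The wrist view shows screws at about (276,101), (422,101), (274,209) and (406,209), the knob's cap at (331,193) and the corner at about (381,182). I'll recompute from these.

Run:
```python
from h import *
c=calibration("wrist");im=cv2.imread("pics/w1.png")
g=cv2.cvtColor(im,cv2.COLOR_BGR2GRAY)
pts=[]
for u,v in [(276,101),(422,101),(274,209),(406,209)]:
    w=np.clip(110.-g[v-6:v+7,u-6:u+7],0,None);Y,X=np.mgrid[v-6:v+7,u-6:u+7];pts.append([(w*X).sum()/w.sum(),(w*Y).sum()/w.sum()])
print(np.round(pts,1))
P=np.array([ray(c,*p,.06) for p in pts]);print(P.round(4))   # order: (-x+y),(+x+y),(-x,-y),(+x,-y)
x=P[1]+P[3]-P[0]-P[2];y=P[0]+P[1]-P[2]-P[3];print(np.degrees(np.arctan2(x[1],x[0])),np.degrees(np.arctan2(-y[0],y[1])),np.linalg.norm(x)/2,np.linalg.norm(y)/2,P.mean(0))
print("knob",ray(c,331,193,.1),"corner",ray(c,381,182,.06))
```

```text
[[275.7 100.3]
 [421.4 101.1]
 [273.6 208. ]
 [405.9 208.6]]
[[ 0.4445 -0.0991  0.06  ]
 [ 0.5783 -0.0913  0.06  ]
 [ 0.4508 -0.2031  0.06  ]
 [ 0.5843 -0.1952  0.06  ]]
3.3340232336131246 3.389336316722932 0.13391305940603854 0.10413117611155631 [ 0.51447537 -0.14717218  0.06      ]
knob [ 0.49556439 -0.1733777   0.1       ] corner [ 0.55438897 -0.16944805  0.06      ]
```

```bash
cat >> h.py <<'E'
O=np.array([.5135,-.1467]);a=np.radians(3.33);RL=np.array([[np.cos(a),-np.sin(a)],[np.sin(a),np.cos(a)]])
def go(lx,ly,z):
    s=observe();print("tcp local mm",(RL.T@(s["position"][:2]-O)*1000).round(1),s["contact_force"].round(1))
    tool([*(O+RL@np.array([lx,ly])/1000),z],93.33)
E
python3 -c "
from h import *
go(-75,-25,.073)"
```

```text
tcp local mm [-85.6 -21.2] [ 0.1  0.3 -0.2]
shift cm [-0.4   1.06 13.79]
turn [-0.001 -0.001  0.005]
```

```bash
python3 -m pendant '[[[-0.4,1.0,4],[0,0,0]],[[-0.4,1.0,7],[0,0,0]],[[-0.4,1.0,10],[0,0,0]],[[-0.4,1.0,12],[0,0,0]],[[-0.4,1.0,13],[0,0,0]],[[-0.4,1.0,13.7],[0,0,0]],[[-0.4,1.0,13.7],[0,0,0]],[[-0.4,1.0,13.7],[0,0,0]]]'
python3 - <<'E'
from h import *
c=calibration("wrist");cv2.imwrite("pics/w2.png",cv2.cvtColor(camera("wrist"),cv2.COLOR_RGB2BGR)); go(-45,-25,.073)
E
```

```text
clock: 2.82
position: [0.4402, -0.1777, 0.0754]
ee_rot: [179.9, 0.0, 93.5]
contact_force: [0.5, -0.5, -0.1]
finger_gap: 0.0
grasp_force: 0.0
tcp local mm [-74.7 -27.2] [ 0.2 -0.1 -0.2]
shift cm [0.21 2.97 0.29]
turn [0.002 0.001 0.004]
```

View pics/w2.png

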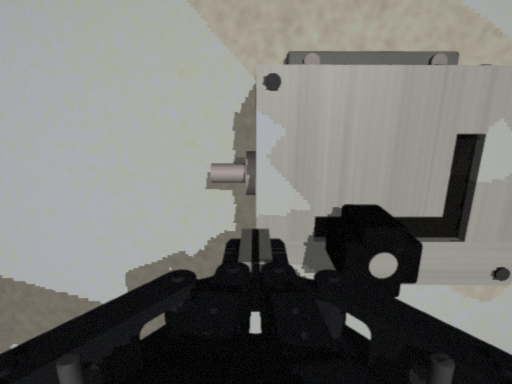

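The fingertips are behind the knob's -x lobe on the slot line (fingers at (256,240), knob at (375,250)). Now I'll push along +x in stages.

```bash
python3 -m pendant '[[[0.2,1,0],[0,0,0]],[[0.2,2,0],[0,0,0]],[[0.2,2.5,0],[0,0,0]],[[0.2,3,0],[0,0,0]],[[0.2,3.5,0],[0,0,0]],[[0.2,4,0],[0,0,0]],[[0.2,4.5,0],[0,0,0]],[[0.2,5,0],[0,0,0]],[[0.2,5.5,0],[0,0,0]],[[0.2,6,0],[0,0,0]],[[0.2,6.5,0],[0,0,0]],[[0.2,7,0],[0,0,0]]]'
python3 -c "
from h import *
go(3.5,-25,.073)"
```

```text
clock: 3.87
position: [0.5095, -0.1716, 0.0742]
ee_rot: [-180.0, -0.0, 93.5]
contact_force: [-1.6, 0.3, -0.5]
finger_gap: 0.0002
grasp_force: 0.7
tcp local mm [ -5.4 -24.6] [-1.6  0.3 -0.5]
shift cm [-0.04  0.89  0.12]
turn [-0.    -0.     0.003]
```

```bash
python3 -m pendant '[[[0,0.3,0],[0,0,0]],[[0,0.6,0],[0,0,0]],[[0,0.8,0],[0,0,0]],[[0,0.9,0],[0,0,0]],[[0,0.9,0],[0,0,0]]]'
python3 -c "
from h import *
go(3.5,-25,.073)"
```

```text
clock: 4.28
position: [0.5183, -0.171, 0.0742]
ee_rot: [180.0, -0.0, 93.5]
contact_force: [-0.4, -0.1, 0.1]
finger_gap: -0.0
grasp_force: 0.1
tcp local mm [  3.3 -24.5] [-0.4 -0.1  0.1]
shift cm [-0.05  0.02  0.12]
turn [ 0.    -0.     0.003]
```

```bash
for i in 1; do python3 -m pendant '[[[0,0.2,0],[0,0,0]],[[0,0.4,0],[0,0,0]],[[0,0.4,0],[0,0,0]]]'; done
```

```text
clock: 4.53
position: [0.5203, -0.1708, 0.0742]
ee_rot: [-179.7, -0.0, 93.5]
contact_force: [-9.6, -1.7, 7.0]
finger_gap: -0.0001
grasp_force: 4.8
```

Run:
```python
from h import *
go(3.5,-25,.073)
c=calibration("top");im=camera("top")[:,:,::-1]
cv2.imwrite("pics/c2.png",cv2.resize(im[150:234,270:350],None,fx=7,fy=7,interpolation=cv2.INTER_CUBIC))
print((proj(c,[*(O+RL@np.array([.035,-.025])),.1])+.43-[270,150])*7)
cv2.imwrite("pics/w3.png",camera("wrist")[:,:,::-1])
```

```text
tcp local mm [  5.4 -24.5] [-9.6 -1.7  7. ]
shift cm [-0.05 -0.19  0.13]
turn [-0.005 -0.001  0.003]
[330.39658097 220.76046033]
```

View pics/w3.png

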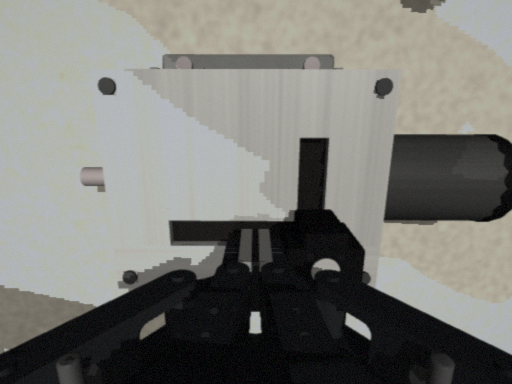

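The knob sits against the corner stop (10 N, cap at (325,268), slot's short leg ahead). I'll back off and go round to its -y side.

```bash
python3 -m pendant '[[[0,-1.2,0],[0,0,0]],[[0,-2.4,0],[0,0,0]],[[-1.5,-2.4,0],[0,0,0]],[[-3,-2.4,0],[0,0,0]],[[-4.2,-2.4,0],[0,0,0]],[[-4.2,-2.4,0],[0,0,0]],[[-4.2,-0.5,0],[0,0,0]],[[-4.2,1.2,0],[0,0,0]],[[-4.2,2.3,0],[0,0,0]],[[-4.2,2.8,0],[0,0,0]],[[-4.2,2.8,0],[0,0,0]],[[-4.2,2.8,0],[0,0,0]]]'
python3 -c "
from h import *
go(35,-53,.073)"
```

```text
clock: 5.63
position: [0.5524, -0.2109, 0.0739]
ee_rot: [-180.0, -0.0, 93.5]
contact_force: [-0.5, -0.3, -0.4]
finger_gap: -0.0003
grasp_force: 0.0
tcp local mm [ 35.1 -66.4] [-0.5 -0.3 -0.4]
shift cm [ 1.34 -0.    0.09]
turn [-0.001 -0.     0.003]
```

```bash
python3 -m pendant '[[[0.5,0,0],[0,0,0]],[[1,0,0],[0,0,0]],[[1.5,0,0],[0,0,0]],[[2,0,0],[0,0,0]],[[2.5,0,0],[0,0,0]],[[3,0,0],[0,0,0]],[[3.5,0,0],[0,0,0]],[[4,0,0],[0,0,0]],[[4.5,0,0],[0,0,0]],[[5,0,0],[0,0,0]],[[5.3,0,0],[0,0,0]],[[5.5,0,0],[0,0,0]]]'
python3 -c "
from h import *
go(35,-8,.073)"
```

```text
clock: 6.63
position: [0.5493, -0.1556, 0.0743]
ee_rot: [-180.0, -0.0, 93.5]
contact_force: [-0.1, -2.1, 0.2]
finger_gap: 0.0001
grasp_force: 0.6
tcp local mm [ 35.2 -10.9] [-0.1 -2.1  0.2]
shift cm [ 0.29 -0.02  0.13]
turn [-0.    -0.     0.003]
```

```bash
python3 -m pendant '[[[0.1,0,0],[0,0,0]],[[0.2,0,0],[0,0,0]],[[0.3,0,0],[0,0,0]],[[0.4,0,0],[0,0,0]],[[0.4,0,0],[0,0,0]]]'; python3 -c "
from h import *
go(35,-8,.073)"
```

```text
clock: 7.05
position: [0.5491, -0.1521, 0.0743]
ee_rot: [180.0, -0.0, 93.5]
contact_force: [-1.2, -0.7, -0.2]
finger_gap: 0.0
grasp_force: 0.3
tcp local mm [35.2 -7.5] [-1.2 -0.7 -0.2]
shift cm [-0.05 -0.02  0.13]
turn [ 0.    -0.     0.003]
```

```bash
python3 -m pendant '[[[0.15,0,0],[0,0,0]],[[0.3,0,0],[0,0,0]],[[0.3,0,0],[0,0,0]],[[0.3,0,0],[0,0,0]]]'; python3 -c "
from h import *
go(35,-8,.073)"
```

```text
clock: 7.38
position: [0.549, -0.1508, 0.0744]
ee_rot: [180.0, 0.2, 93.5]
contact_force: [-0.6, -7.9, -2.6]
finger_gap: -0.0003
grasp_force: 3.6
tcp local mm [35.2 -6.1] [-0.6 -7.9 -2.6]
shift cm [-0.19 -0.02  0.14]
turn [0.001 0.003 0.003]
```

The end stop is reached at 8 N. I'll back off, rise and check.

```bash
python3 -m pendant '[[[-1,0,0],[0,0,0]],[[-2.5,0,0],[0,0,0]],[[-4,0,0],[0,0,0]],[[-4,0,-3],[0,0,0]],[[-4,0,-6],[0,0,0]],[[-4,0,-10],[0,0,0]],[[-6,-3,-14],[0,0,0]],[[-8,-6,-14],[0,0,0]],[[-8,-6,-14],[0,0,0]],[[-8,-6,-14],[0,0,0]]]'
python3 - <<'E'
from h import *
c=calibration("wrist");cv2.imwrite("pics/w4.png",camera("wrist")[:,:,::-1])
print("knob px if at end",proj(c,[*(O+RL@np.array([.035,.020])),.1]))
E
```

```text
clock: 8.22
position: [0.4931, -0.2353, 0.2158]
ee_rot: [179.9, 0.1, 93.3]
contact_force: [-0.2, 0.5, 1.1]
finger_gap: 0.0
grasp_force: 0.0
knob px if at end [331.37523614  52.20037677]
```

View pics/w4.png

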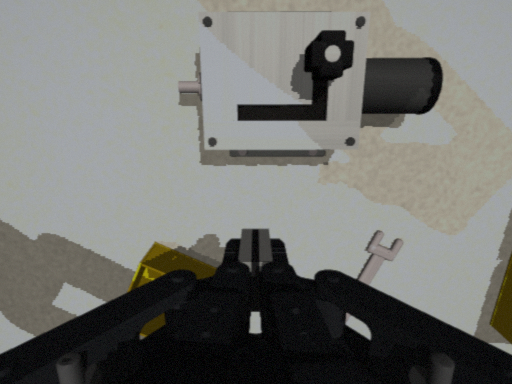

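The knob's cap is at (332,54), and I predicted (331,52) for the end of the short leg. The arm is clear of everything.

```bash
python3 -c "
from cell import *
print(close_job())"
```

```text
the job is handed in; nothing more can be done
None
```

The L-gate gearmotor is in gear: I pushed its knob to the corner and then to the end of the short leg (firm stop felt at both), left it there with the arm clear, and handed the job in at about 8 s on the robot's clock; no verdict came back.

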